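# Slide the locked sample carriage into the detector

### The job

Press down the orange lock button on the sample carriage with a fingertip and, keeping it held down, push the carriage along its rails until it is fully home against the end stop between the white detector posts. Then let go so the button springs up and locks it there, and back away; touch only, grip nothing, and leave the flask, bottle and weight where they stand.

Things in the scene. Friction and masses are not known exactly. Their poses are not given: they have to be found in the camera images.
- stage: fixed sample stage: aluminium base 180 x 360 x 12 mm (local x, y, z) screwed to the bench, two rods 52 mm apart. Origin on the bench top under the rails; local +y is the way the carriage must be pushed (to the end stop between the two white posts), z up; turned about z by up to 0.8 rad
- carriage (a joint): slide of the black carriage along stage +y, in m: 0 at the near stop, where it starts. Fully home is where its front meets the end stop, somewhere from 0.10 to 0.14. Carriage 80 x 135 mm, about 0.5 kg, drag 1 to 2 N when free; it cannot be lifted off. A pin under the button catches in a notched rack: with the button up the carriage is held at the start and kept out of the end stop
- button (a joint): depression of the orange lock button in m: 0 up, 0.007 fully down. Starts up. The pin is clear of the notches when it is about 4.5 mm down; a spring returns it. 3 N starts it moving and 6 N puts it fully down; any more rests on its own stop. At home the pin drops into its end notch by itself when the button is let go
- button_top (a point): centre of the orange button's top face, 54 mm above the bench when up (47 down); rides with the carriage. Button 50 mm (stage x) by 44 mm (stage y), between two aluminium fences 8 mm thick, 70 mm wide (stage x), tops 13 mm above the raised button; 46 mm clear gap between them along stage y, sides open. A fingertip on it pushes the carriage by the fence ahead (near face 23 mm ahead)
- carriage_front (a point): middle of the top edge of the carriage's front (+y) face, deck 45 mm above the bench, 97.5 mm ahead of the button's centre. Behind it an amber sample cell 12.5 mm square is clamped upright in a block on the carriage, 70 mm ahead of the button's centre, its top 89 mm above the bench
- stop_face (a point): middle of the top edge of the end stop's face (dark steel block with a red pad, top 46 mm above the bench, axes as the stage's). Fully home the carriage_front point coincides with it. The stop and two white posts are one head, clamped in a different place along the rails each time; posts 34 x 52 mm, top 90 mm above the bench, centred at (+-68, -27.5) mm from this point, 102 mm of lane between them
- flask: loose stoppered conical glass flask, foot 74 mm across, 100 mm high, origin under its centre; bystander, stands on the -x side of the stage (stage frame)
- reagent: loose amber bottle, 48 mm across, 95 mm high, origin under its centre; bystander, stands on the +x side of the stage
- weight: loose brass calibration weight, 32 mm across, 50 mm high, origin under its centre; bystander, stands on the +x side of the stage

How it is judged:
By the outcome, as a careful person would: the job done as asked, in the order asked, and still so for the second after the job is handed in, with the robot touching nothing.
It also fails if it takes over 40 s, if anything falls off the work surface, if the arm or the gripper's body presses on something with over 40 N, if the wrist force passes 120 N, or if a joint passes its speed limit or range.

### The arm

A 6-joint arm with a two-finger parallel gripper is mounted at the origin on the work surface. World frame = base frame: x ahead of the robot, y to its left, z up, the work surface at z = 0. Lengths are in m, angles in degrees, forces in N, time in s.
With the tool pointing down it reaches from about 0.325 to 0.775 m from the base axis. Payload 5.5 kg.
Tool frame: the origin (TCP) lies between the finger pads; the fingertips stand 25 mm ahead of it and the grasp point (between the pads) lies 6 mm ahead of it (nose_length is the distance from the TCP to the fingertips, in m); z points along the fingers, y is the line along which they close (so a half turn about z gives the same grasp; the last joint's range is limited). The gripper opens to 88 mm and grips with 3 to 60 N. Pads are 20 mm wide; open, the fingers measure 115 mm over their backs; the gripper's body (75 mm by 178 mm) begins 61 mm behind the grasp point.
Start: joints at [67.282, 5.22, 70.514, -0, 104.267, -3.249], TCP at [0.2, 0.566, 0.248] pointing down, gripper open.
Joint ranges: [-164.24, 164.24], [-49.07, 125.15], [9.68, 141.18], [-86.29, 266.29], [3.28, 154.24], [-151.56, 151.56]. Speed limits (degrees/s): [147.25, 147.25, 172.46, 180, 180, 180].

### API

Orientations are given as [roll, pitch, yaw] about the fixed x, y, z axes, in that order (R = Rz(yaw) Ry(pitch) Rx(roll)).
In Python, from cell import * gives the robot as it stands.
- The arm moves only by the shell command python3 -m inch 'ROWS' [OPENING] [FORCE]. ROWS is JSON, a list that holds one entry, the list of rows, each a list of 6 numbers: the shift along the tool's x, y, z in m, then the turn, a rotation vector about the tool's x, y, z in degrees. In form: [[[x, y, z, wx, wy, wz], ...]]. A call has 1 to 5 rows; each row is the pose to reach, as a shift and turn from the pose commanded when the call began, along the tool's axes at that moment; what a row does not reach only later rows make up. A row lasts 1/12 s, in which the tool goes at most 41.7 mm and 7.16 degrees, less where a joint would pass 70% of its speed; a pose out of reach is approached as far as the arm can. A call with a gripper value outside its range is refused whole. OPENING is the closure, from 0 (fully open) to 1 (shut), set as the call begins (- or left out, the last holds). The fingers move at their own pace and stop on an object; FORCE is the grip in N (left out, the last holds). Time passes only in rows, so rows that repeat a pose let the fingers close. It gives the time, the measured TCP pose, the force, the opening and the grip force at its end, in the units of the state.
- read_state(): the state, without advancing time (a new reading comes with each control period).
- camera(name): name is "side" or "top" or "wrist"; returns a dict with "image" (480x640x3 uint8, blue, green, red), "K" (3x3 intrinsics, pixels), "R" (3x3) and "t" (3): a world point X has camera coordinates R X + t; the wrist camera has in their place "mount" (4x4, takes a point from camera to tool coordinates, whose origin is the TCP and whose axes are the flange's). Camera axes: x right, y down, z forward; pixel columns grow to the right and rows downward; lengths in m; the calibration is good to about 2 mm. A picture is of the moment at which its call begins: read the wrist's pose just before it. There is no depth.
- hand_in(): hands the job in; it is judged then, once.
The state is a dict: "clock": time; "joints": joint angles; "qd": joint speeds; "joint_torque": joint torques, N m; "tcp_pos": TCP position; "eef_rot": TCP orientation; "wrist_force": force on the tool from outside, world axes, zero at the start; "torque": the same for the moment, N m; "gripper_width": finger opening in m; "grip_force": force on a finger pad.
Only numpy, scipy, OpenCV 4.12 (cv2) and the standard library are available. Lean on these libraries where they do the work, as an engineer would, in place of code of your own. Each camera call takes 0.05 s, during which the arm holds its last target. There are 200 camera calls.

## Working session

There is one attempt and no reset: what is moved stays moved. The work goes in short steps, Python scripts to look and compute and a shell command to move; the robot and the scene stay as the last step left them, time stands still between calls to the robot, and variables do not carry over. Pictures are saved under pics/ and viewed, at most 10 in all, crops included, and the job is handed in when it is done.

```bash
ls; mkdir -p pics; python3 - <<'E'
from cell import *
import cv2,numpy as np,pickle
d={}
for n in("top","side"):
    c=camera(n);d[n]=c;cv2.imwrite(f"pics/{n}0.png",c["image"]);print(n,c["K"],c["R"],c["t"])
pickle.dump(d,open("c0.pkl","wb"))
print(read_state())
E
```

```text
pics
top [[453.37591994   0.         316.62692231]
 [  0.         453.37591994 235.47213138]
 [  0.           0.           1.        ]] [[-0.02017351 -0.99958688  0.02047212]
 [-0.98911689  0.01696897 -0.14615004]
 [ 0.14574227 -0.02319768 -0.98905058]] [0.01222147 0.60327619 0.76530207]
side [[499.03337968   0.         318.92830949]
 [  0.         499.03337968 243.29937092]
 [  0.           0.           1.        ]] [[ 0.99921784 -0.03788836 -0.01132157]
 [-0.03620897 -0.76157629 -0.64706295]
 [ 0.01589391  0.64696679 -0.76235252]] [-0.56903523  0.0831375   0.7586592 ]
{'clock': 0.1, 'joints': array([ 6.72803477e+01,  5.25970385e+00,  7.05733387e+01, -4.29490001e-04,
        1.04265797e+02, -3.24969423e+00]), 'qd': array([-0.08905617, -0.11828827, -0.10976185, -0.01300348, -0.05868371,
       -0.16946057]), 'joint_torque': array([ 3.22213193e-03, -4.47857523e+01, -4.07569635e+01,  7.01570115e-02,
        2.84510711e-02, -8.60128011e-05]), 'tcp_pos': array([0.19992084, 0.56549215, 0.24662658]), 'eef_rot': array([-1.79901296e+02, -5.18720401e-03,  1.60529932e+02]), 'wrist_force': array([0.28154839, 0.42162353, 0.08455613]), 'torque': array([-0.02180183, -0.0031961 , -0.00849155]), 'grip_force': 0.0, 'gripper_width': 0.08791821975169949}
```

View pics/top0.png

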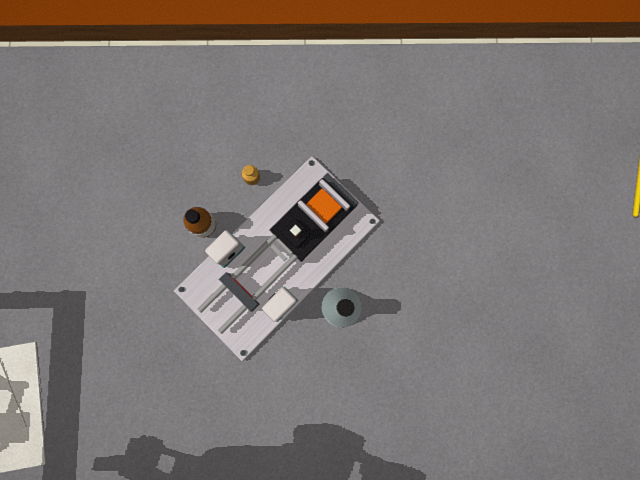

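View pics/side0.png

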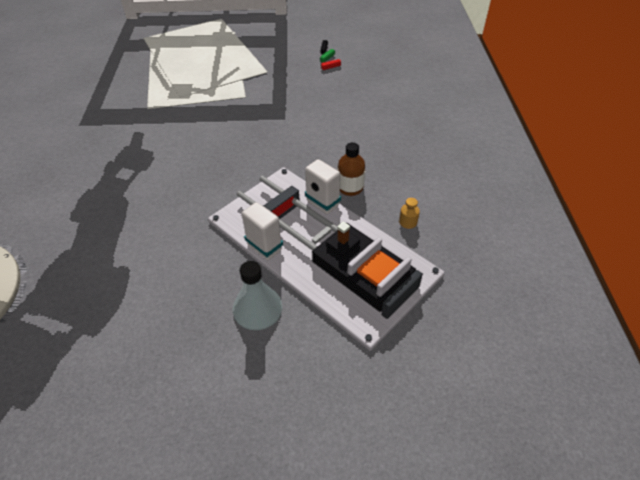

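```bash
cat > h.py <<'E'
import numpy as np,cv2,pickle
def ray(c,u,v):
    d=c["R"].T@np.linalg.solve(c["K"],[u,v,1.]);return -c["R"].T@c["t"],d
def at(c,u,v,z):
    o,d=ray(c,u,v);return o+d*(z-o[2])/d[2]
def proj(c,X):
    p=c["K"]@(c["R"]@np.asarray(X,float)+c["t"]);return p[:2]/p[2]
def orange(im):
    h=cv2.cvtColor(im,cv2.COLOR_BGR2HSV);m=cv2.inRange(h,(5,200,150),(18,255,255))
    n,l,s,ce=cv2.connectedComponentsWithStats(m);return [(s[i][4],ce[i],s[i][:4]) for i in range(1,n) if 150<s[i][4]<3000]
E
python3 - <<'E'
from h import *
d=pickle.load(open("c0.pkl","rb"))
for n in d: print(n,[(a,c,at(d[n],*c,.054)) for a,c,_ in orange(d[n]["image"])])
t=d["top"];np.set_printoptions(precision=4,suppress=True)
P=np.array([at(t,u,v,.012) for u,v in[(312,157),(382,220),(243,360),(175,291)]])
print(P,np.linalg.norm(np.roll(P,-1,0)-P,axis=1)); e=P[3]-P[0]+P[2]-P[1];print("dir",np.arctan2(e[1],e[0])*57.3,"centre",P.mean(0))
b=t["image"][130:380,160:400];cv2.imwrite("pics/top_crop.png",cv2.resize(b,(576,600),interpolation=cv2.INTER_CUBIC))
b=d["side"]["image"][140:360,200:450];cv2.imwrite("pics/side_crop.png",cv2.resize(b,(675,594),interpolation=cv2.INTER_CUBIC))
E
```

```text
top [(np.int32(540), array([324.28703704, 204.25740741]), array([ 0.65795111, -0.01360528,  0.054     ]))]
side [(np.int32(621), array([378.74396135, 266.83574879]), array([ 0.65596919, -0.0124826 ,  0.054     ]))]
[[ 0.7594  0.006   0.012 ]
 [ 0.6353 -0.1228  0.012 ]
 [ 0.3865  0.1357  0.012 ]
 [ 0.5108  0.259   0.012 ]] [0.1788 0.3588 0.1751 0.3547]
dir 134.20886203856614 centre [0.573  0.0695 0.012 ]
```

View pics/top_crop.png

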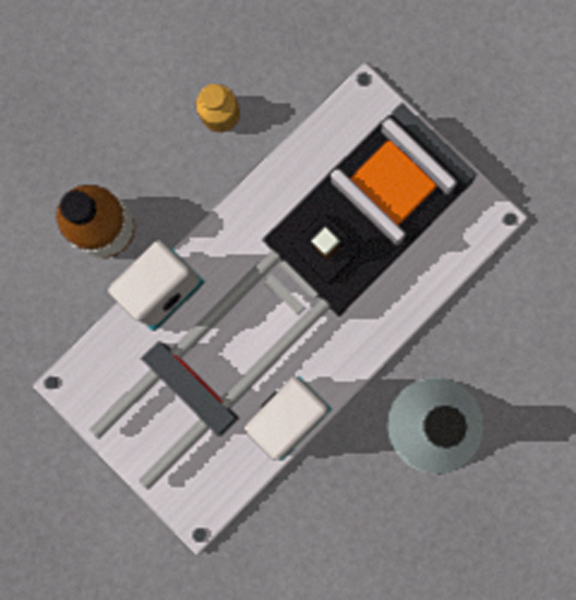

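```bash
cat >> h.py <<'E'
from scipy.spatial.transform import Rotation as Ro
Y=np.radians(134.2);U=np.array([np.cos(Y),np.sin(Y),0]);V=np.array([U[1],-U[0],0])
np.set_printoptions(precision=4,suppress=True)
def go(s,p,yaw=134.2):
    R=Ro.from_euler("xyz",s["eef_rot"],degrees=True);T=Ro.from_euler("xyz",[180,0,yaw],degrees=True)
    print("shift",R.inv().apply(np.array(p)-s["tcp_pos"]),"rot",np.degrees((R.inv()*T).as_rotvec()))
E
python3 - <<'E'
from h import *
from cell import *
t=pickle.load(open("c0.pkl","rb"))["top"]
b=np.array([.657,-.013,.054])
f=at(t,243.75,287.1,.046);posts=[at(t,160+u/2.4,130+v/2.4,.09) for u,v in[(150,278),(288,415)]]
for p in [f]+posts+[at(t,160+325/2.4,130+240/2.4,.089)]: print(p,"along",(p-b)@U,"lat",(p-b)@V)
print("travel",(f-b)@U-.0975,"or via posts",np.mean([(p-b)@U for p in posts])+.0275-.0975)
go(read_state(),[.657,-.013,.16])
E
```

```text
[0.5142 0.1301 0.046 ] along 0.20215127746923411 lat -0.0026049164404970404
[0.5819 0.1596 0.09  ] along 0.17615242003591056 lat 0.06648302281202853
[0.4856 0.0645 0.09  ] along 0.17507907406412315 lat -0.06883555025228
[0.6067 0.0376 0.089 ] along 0.07131420133815111 lat -0.0007543358421239835
travel 0.10465127746923411 or via posts 0.10561574705001686
shift [-0.6238 -0.3929  0.0872] rot [-0.0982  0.0176 26.3299]
```

```bash
python3 -m inch '[[[-0.015,-0.009,0.002,0,0,0],[-0.04,-0.025,0.006,0,0,0],[-0.07,-0.044,0.01,0,0,0],[-0.103,-0.065,0.0145,0,0,0],[-0.136,-0.086,0.019,0,0,0]]]' 1 10
python3 -m inch '[[[-0.033,-0.021,0.0045,0,0,0],[-0.066,-0.042,0.009,0,0,0],[-0.099,-0.063,0.0135,0,0,0],[-0.132,-0.084,0.018,0,0,0],[-0.165,-0.105,0.0225,0,0,0]]]'
python3 -m inch '[[[-0.033,-0.021,0.0045,0,0,0],[-0.066,-0.042,0.009,0,0,0],[-0.099,-0.063,0.0135,0,0,0],[-0.132,-0.084,0.018,0,0,0],[-0.165,-0.105,0.0225,0,0,0]]]'
python3 -m inch '[[[-0.033,-0.021,0.0045,0,0,5],[-0.066,-0.042,0.009,0,0,11],[-0.099,-0.063,0.0135,0,0,17],[-0.125,-0.079,0.018,0,0,22],[-0.14,-0.088,0.0225,0,0,26.3]]]'
python3 - <<'E'
from h import *
from cell import *
s=read_state();print(s["clock"],s["wrist_force"],s["gripper_width"],s["tcp_pos"],s["eef_rot"])
go(s,[.657,-.013,.16])
E
```

```text
clock: 0.52
tcp_pos: [0.2999, 0.438, 0.2278]
eef_rot: [-179.9, -0.0, 160.6]
wrist_force: [0.8, 0.8, -0.4]
gripper_width: 0.058
grip_force: 0.0
clock: 0.93
tcp_pos: [0.4207, 0.2835, 0.2056]
eef_rot: [-180.0, -0.0, 160.5]
wrist_force: [-0.3, -0.5, -0.1]
gripper_width: 0.0241
grip_force: 0.0
clock: 1.35
tcp_pos: [0.5414, 0.1295, 0.183]
eef_rot: [-180.0, -0.0, 160.5]
wrist_force: [-0.0, -0.1, 0.3]
gripper_width: 0.0004
grip_force: 0.0
clock: 1.77
tcp_pos: [0.6445, -0.0017, 0.1596]
eef_rot: [-179.9, -0.0, 133.8]
wrist_force: [-0.1, 0.4, -0.5]
gripper_width: 0.0005
grip_force: 0.0
1.7667 [-0.0771  0.4215 -0.5036] 0.0005338237976953282 [ 0.6445 -0.0017  0.1596] [-179.9105   -0.0204  133.8158]
shift [-0.0168  0.0012 -0.0004] rot [-0.0894 -0.0207 -0.3842]
```

```bash
python3 -m inch '[[[-0.009,0.001,0,0,0,0],[-0.017,0.001,0,0,0,0],[-0.017,0.001,0.01,0,0,0],[-0.017,0.001,0.025,0,0,0],[-0.017,0.001,0.035,0,0,0]]]'
python3 - <<'E'
from h import *
from cell import *
s=read_state();w=camera("wrist");go(s,[.657,-.013,.125]);print(w["mount"])
R=Ro.from_euler("xyz",s["eef_rot"],degrees=True).as_matrix();M=w["mount"];A=R@M[:3,:3];o=R@M[:3,3]+s["tcp_pos"]
c={"K":w["K"],"R":A.T,"t":-A.T@o}
for a,ce,_ in orange(w["image"]): print(a,ce,at(c,*ce,.054))
i=w["image"].copy()
tip=proj(c,s["tcp_pos"]+R@[0,0,.025]);bp=proj(c,[.657,-.013,.054]);print(tip,bp)
cv2.imwrite("pics/w1.png",i);k=camera("side");print(orange(k["image"]))
b=k["image"][140:360,250:500];cv2.imwrite("pics/s1.png",cv2.resize(b,(675,594)))
E
```

```text
clock: 2.18
tcp_pos: [0.6554, -0.0085, 0.125]
eef_rot: [-180.0, -0.0, 134.4]
wrist_force: [-0.6, 0.4, -0.2]
gripper_width: 0.0005
grip_force: 0.0
shift [-0.0044 -0.002  -0.    ] rot [-0.0075 -0.0411  0.1971]
[[-0.0005 -0.9642 -0.2652  0.0728]
 [ 1.     -0.0007  0.0007 -0.0003]
 [-0.0009 -0.2652  0.9642 -0.1375]
 [ 0.      0.      0.      1.    ]]
[327.3732 296.7784] [323.7835 270.716 ]
[(np.int32(630), array([378.581 , 266.8921]), array([361, 252,  37,  31], dtype=int32))]
```

View pics/w1.png

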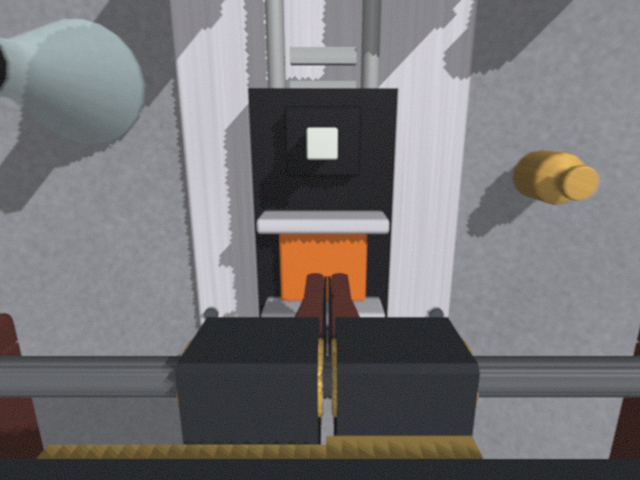

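View pics/s1.png

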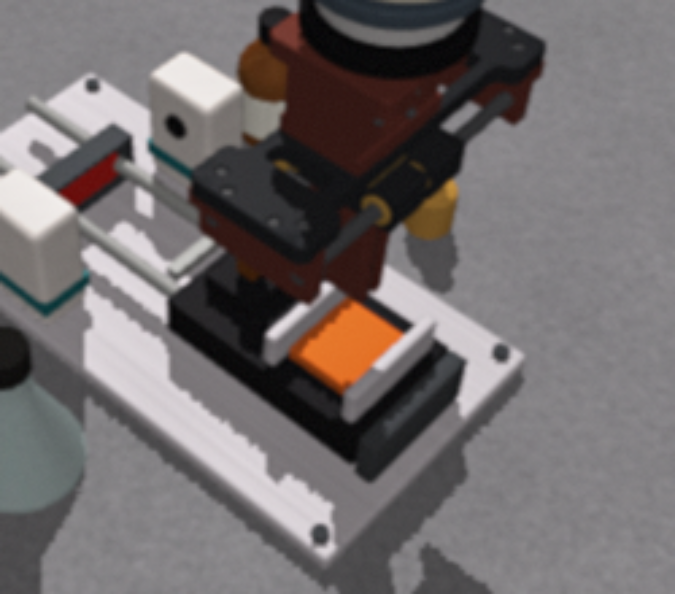

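The wrist view shows the tool square with the stage: fingertips at about (327,297) and the button's column at about 323. The side view shows the tips above the button, clear of everything. I'll correct by a few mm and descend.

```bash
python3 -m inch '[[[-0.003,-0.002,0.01,0,0,0],[-0.003,-0.002,0.02,0,0,0],[-0.003,-0.002,0.03,0,0,0],[-0.003,-0.002,0.038,0,0,0],[-0.003,-0.002,0.042,0,0,0]]]'
python3 - <<'E'
from h import *
from cell import *
s=read_state();go(s,[.657,-.013,.072])
E
```

```text
clock: 2.7
tcp_pos: [0.6558, -0.0132, 0.082]
eef_rot: [-179.9, -0.1, 134.2]
wrist_force: [-0.9, -0.4, 0.1]
gripper_width: 0.0006
grip_force: 0.0
shift [-0.0007  0.001   0.01  ] rot [-0.0929 -0.1074  0.0373]
```

Tip is at about 57 mm, centred between the fences. Pressing.

```bash
python3 -m inch '[[[0,0,0.003,0,0,0],[0,0,0.006,0,0,0],[0,0,0.008,0,0,0],[0,0,0.01,0,0,0],[0,0,0.01,0,0,0]]]'
python3 -m inch '[[[0,0,0.0005,0,0,0],[0,0,0.001,0,0,0],[0,0,0.001,0,0,0]]]'
```

```text
clock: 3.12
tcp_pos: [0.6567, -0.0133, 0.0747]
eef_rot: [180.0, 0.0, 134.2]
wrist_force: [-2.1, 1.1, 5.2]
gripper_width: 0.0005
grip_force: 2.3
clock: 3.37
tcp_pos: [0.6567, -0.0134, 0.0736]
eef_rot: [180.0, 0.0, 134.2]
wrist_force: [-3.4, 0.5, 5.0]
gripper_width: 0.0005
grip_force: 2.5
```

```bash
python3 -m inch '[[[0,0,0.001,0,0,0],[0,0,0.002,0,0,0],[0,0,0.003,0,0,0],[0,0,0.003,0,0,0]]]'
```

```text
clock: 3.7
tcp_pos: [0.6568, -0.0134, 0.0722]
eef_rot: [179.9, 0.1, 134.2]
wrist_force: [-5.8, 0.6, 11.6]
gripper_width: 0.0004
grip_force: 5.8
```

```bash
python3 -m inch '[[[0.003,0,0.001,0,0,0],[0.007,0,0.001,0,0,0],[0.011,0,0.001,0,0,0],[0.016,0,0.001,0,0,0],[0.021,0,0.001,0,0,0]]]'
python3 -m inch '[[[0.005,0,0,0,0,0],[0.010,0,0,0,0,0],[0.015,0,0,0,0,0],[0.020,0,0,0,0,0],[0.025,0,0,0,0,0]]]'
python3 - <<'E'
from h import *
from cell import *
s=read_state();d=s["tcp_pos"]-[.6568,-.0134,.0722];print(d@U,d@V,d[2],s["wrist_force"]@U,s["wrist_force"]@V)
k=camera("side")["image"];cv2.imwrite("pics/s2.png",cv2.resize(k[140:360,200:450],(675,594)))
E
```

```text
clock: 4.12
tcp_pos: [0.6436, 0.0002, 0.0722]
eef_rot: [179.9, 0.3, 134.2]
wrist_force: [-1.8, -4.2, 12.2]
gripper_width: 0.0003
grip_force: 6.0
clock: 4.53
tcp_pos: [0.6261, 0.0182, 0.0722]
eef_rot: [179.9, 0.3, 134.2]
wrist_force: [-1.9, -4.4, 12.2]
gripper_width: 0.0005
grip_force: 6.2
0.04407922402203091 -2.0992786751612702e-05 3.151201245303603e-05 -1.8210203644105565 -4.451194113069845
```

View pics/s2.png

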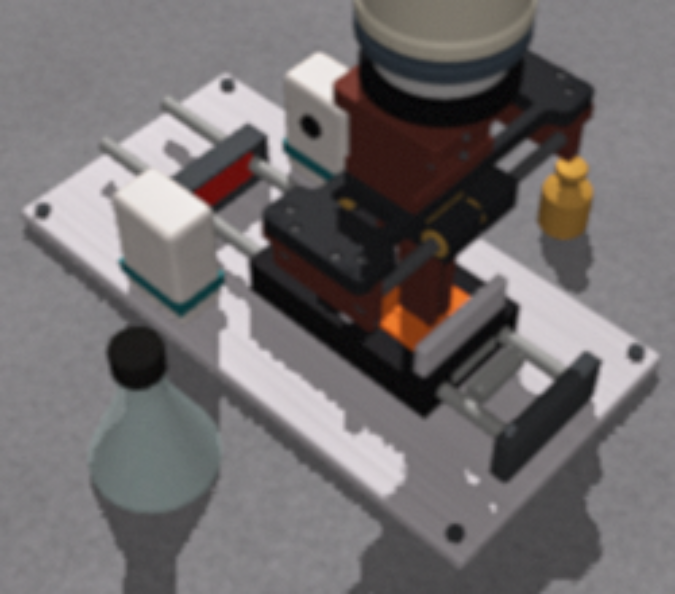

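The carriage is riding along with the button held down, and the lane ahead is clear.

```bash
python3 -m inch '[[[0.006,0,0,0,0,0],[0.012,0,0,0,0,0],[0.018,0,0,0,0,0],[0.024,0,0,0,0,0],[0.030,0,0,0,0,0]]]'
python3 -m inch '[[[0.005,0,0,0,0,0],[0.009,0,0,0,0,0],[0.013,0,0,0,0,0],[0.017,0,0,0,0,0],[0.020,0,0,0,0,0]]]'
python3 - <<'E'
from h import *
from cell import *
s=read_state();d=s["tcp_pos"]-[.6568,-.0134,.0722];print(d@U,d@V,d[2],s["wrist_force"]@U,s["wrist_force"]@V)
E
```

```text
clock: 5.0
tcp_pos: [0.6051, 0.0397, 0.0722]
eef_rot: [179.9, 0.3, 134.2]
wrist_force: [-2.7, -5.0, 14.4]
gripper_width: 0.0006
grip_force: 6.4
clock: 5.42
tcp_pos: [0.591, 0.0542, 0.0722]
eef_rot: [179.9, 0.3, 134.2]
wrist_force: [-3.0, -4.8, 12.0]
gripper_width: 0.0007
grip_force: 6.6
0.09427409162269254 -4.361192629707272e-05 3.5152138151556267e-06 -1.3873002738070013 -5.488545620825608
```

Now slowly, watching for the stop.

```bash
for i in 1; do :; done; python3 -m inch '[[[0.002,0,0,0,0,0],[0.004,0,0,0,0,0],[0.006,0,0,0,0,0],[0.008,0,0,0,0,0],[0.010,0,0,0,0,0]]]'
python3 -m inch '[[[0.002,0,0,0,0,0],[0.004,0,0,0,0,0],[0.006,0,0,0,0,0],[0.007,0,0,0,0,0],[0.008,0,0,0,0,0]]]'
python3 - <<'E'
from h import *
from cell import *
s=read_state();d=s["tcp_pos"]-[.6568,-.0134,.0722];print(d@U,d@V,d[2],s["wrist_force"]@U,s["wrist_force"]@V)
E
```

```text
clock: 5.83
tcp_pos: [0.5842, 0.0612, 0.0722]
eef_rot: [179.9, 0.3, 134.2]
wrist_force: [-3.5, -4.7, 13.0]
gripper_width: 0.0004
grip_force: 6.7
clock: 6.25
tcp_pos: [0.5802, 0.0667, 0.0723]
eef_rot: [179.7, 0.5, 134.2]
wrist_force: [3.4, -5.7, 9.4]
gripper_width: 0.0005
grip_force: 4.7
0.11081549632813845 0.000893854475456965 5.4451063657090515e-05 -6.449270221428041 -1.5512295378907472
```

```bash
python3 -m inch '[[[0.002,0,0,0,0,0],[0.004,0,0,0,0,0],[0.006,0,0,0,0,0],[0.007,0,0,0,0,0],[0.008,0,0,0,0,0]]]'
python3 - <<'E'
from h import *
from cell import *
s=read_state();d=s["tcp_pos"]-[.6568,-.0134,.0722];print(d@U,d@V,d[2],s["wrist_force"]@U,s["wrist_force"]@V)
k=camera("side")["image"];cv2.imwrite("pics/s3.png",cv2.resize(k[140:360,200:450],(675,594)))
E
```

```text
clock: 6.67
tcp_pos: [0.5748, 0.0728, 0.0722]
eef_rot: [179.7, 0.5, 134.2]
wrist_force: [4.3, -4.4, 9.0]
gripper_width: 0.0004
grip_force: 4.4
0.11900707444168573 0.0013105819355685375 -2.167343566120139e-05 -6.1581643882268065 -0.012870526645082148
```

View pics/s3.png

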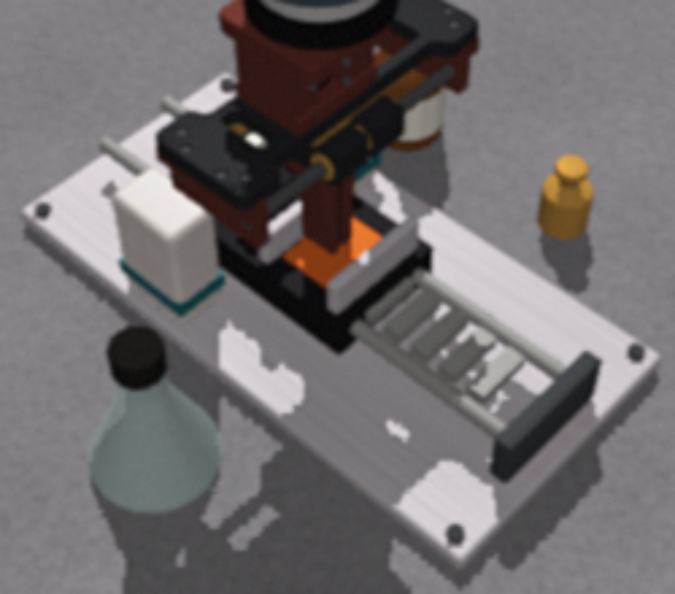

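The carriage is between the posts. The steady force of about 6 N means it is at the stop and the tip is sliding on the button towards the fence. I'll push until the fence is felt.

```bash
python3 -m inch '[[[0.0015,0,0.0005,0,0,0],[0.003,0,0.0005,0,0,0],[0.0045,0,0.0005,0,0,0],[0.006,0,0.0005,0,0,0],[0.006,0,0.0005,0,0,0]]]'
python3 - <<'E'
from h import *
from cell import *
s=read_state();d=s["tcp_pos"]-[.6568,-.0134,.0722];print(d@U,d@V,d[2],s["wrist_force"]@U,s["wrist_force"]@V)
E
```

```text
clock: 7.13
tcp_pos: [0.5741, 0.0736, 0.0723]
eef_rot: [179.6, 1.1, 134.0]
wrist_force: [18.2, -15.3, 3.2]
gripper_width: 0.0003
grip_force: 13.2
0.12003194311983469 0.0013493890809020762 0.00012393214738644354 -23.69014152107048 2.401937902896732
```

Firmly home: 24 N on the fence with the button down. I'll ease the push a little and lift straight up so the button springs back.

```bash
python3 -m inch '[[[-0.0015,0,0,0,0,0],[-0.003,0,-0.001,0,0,0],[-0.003,0,-0.004,0,0,0],[-0.003,0,-0.008,0,0,0],[-0.003,0,-0.012,0,0,0]]]'
python3 -m inch '[[[0,0,-0.005,0,0,0],[-0.003,0,-0.01,0,0,0],[-0.008,0,-0.02,0,0,0],[-0.012,0,-0.035,0,0,0],[-0.012,0,-0.055,0,0,0]]]'
```

```text
clock: 7.55
tcp_pos: [0.573, 0.0725, 0.08]
eef_rot: [179.9, 0.6, 134.1]
wrist_force: [14.3, -12.8, -13.2]
gripper_width: 0.0004
grip_force: 9.4
clock: 7.97
tcp_pos: [0.5776, 0.0672, 0.1346]
eef_rot: [-179.9, -0.1, 134.2]
wrist_force: [0.6, -0.1, -0.3]
gripper_width: 0.0005
grip_force: 0.0
```

```bash
python3 -m inch '[[[0,0,-0.03,0,0,0],[-0.02,0,-0.06,0,0,0],[-0.05,0,-0.08,0,0,0],[-0.085,0,-0.09,0,0,0],[-0.11,0,-0.09,0,0,0]]]'
python3 -m inch '[[[-0.02,0,0,0,0,0],[-0.04,0,0,0,0,0],[-0.05,0,0,0,0,0],[-0.05,0,0,0,0,0]]]'
python3 - <<'E'
from h import *
from cell import *
t=camera("top");k=camera("side")
for c in(t,k): print([(a,ce,at(c,*ce,.054)-[.657,-.013,.054]@np.eye(3),(at(c,*ce,.054)-[.657,-.013,.054])@U) for a,ce,_ in orange(c["image"])])
cv2.imwrite("pics/s4.png",cv2.resize(k["image"][140:360,200:450],(675,594)))
cv2.imwrite("pics/t4.png",cv2.resize(t["image"][130:380,160:400],(576,600),interpolation=cv2.INTER_CUBIC))
E
```

```text
clock: 8.38
tcp_pos: [0.6569, -0.0127, 0.2302]
eef_rot: [179.7, 0.3, 134.2]
wrist_force: [1.1, 0.8, -0.3]
gripper_width: 0.0007
grip_force: 0.0
clock: 8.72
tcp_pos: [0.6905, -0.0487, 0.2246]
eef_rot: [-180.0, -0.0, 134.1]
wrist_force: [0.8, -0.2, 0.0]
gripper_width: 0.0007
grip_force: 0.0
[(np.int32(450), array([279.1867, 245.4133]), array([-0.0715,  0.0803,  0.    ]), np.float64(0.10741431712821631))]
[(np.int32(476), array([323.708, 229.063]), array([-0.0771,  0.0775,  0.    ]), np.float64(0.10930794525043111))]
```

View pics/s4.png

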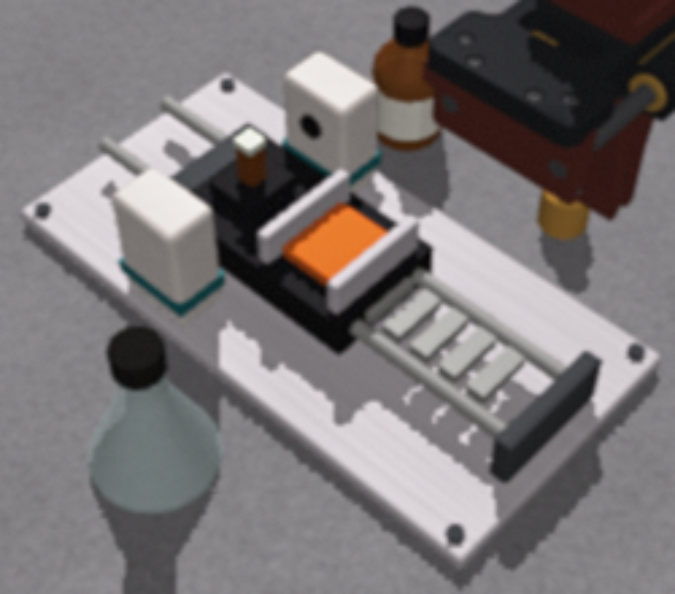

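View pics/t4.png

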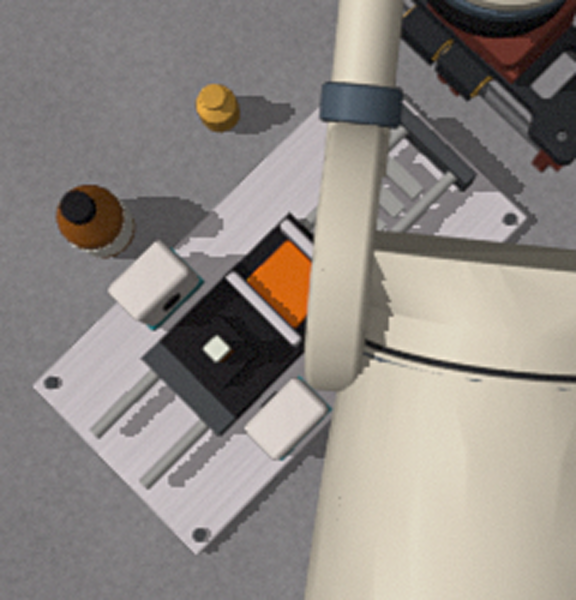

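```bash
python3 - <<'E'
from h import *
from cell import *
d=pickle.load(open("c0.pkl","rb"));k0=d["side"];k1=camera("side");t0=d["top"];t1=camera("top")
def cell(c,z,p,r=9):
    u,v=np.round(proj(c,p)).astype(int);g=c["image"][v-r:v+r,u-r:u+r].min(2)>170
    n,l,s,ce=cv2.connectedComponentsWithStats(g.astype(np.uint8));i=1+np.argmin(np.hypot(*(ce[1:]-r).T));return at(c,ce[i][0]+u-r,ce[i][1]+v-r,z),s[i][4]
p=np.array([.657,-.013,.089])+.07*U
for a,b in((k0,k1),(t0,t1)):
    A,B=cell(a,.089,p),cell(b,.089,p+.107*U);print(A,B,"travel",(B[0]-A[0])@U)
o0=orange(k0["image"])[0];o1=orange(k1["image"])[0];S=at(k0,*o0[1],.054);print(o1)
for tr in(.105,.107):
  for dz in(0,-.007):
    q=[[.657,-.013,.054]+x*V*.025+y*U*.022+[0,0,dz]+tr*U for x,y in((1,1),(1,-1),(-1,-1),(-1,1))]
    print(tr,dz,proj(k1,S+tr*U+[0,0,dz]),cv2.contourArea(np.array([proj(k1,x) for x in q],np.float32)))
q0=[[.657,-.013,.054]+x*V*.025+y*U*.022 for x,y in((1,1),(1,-1),(-1,-1),(-1,1))]
print(cv2.contourArea(np.array([proj(k0,x) for x in q0],np.float32)),o0)
s=read_state();print(s["clock"],s["wrist_force"],s["tcp_pos"])
E
```

```text
(array([0.6097, 0.044 , 0.089 ]), np.int32(120)) (array([0.5329, 0.1143, 0.089 ]), np.int32(52)) travel 0.10391624430986707
(array([0.6072, 0.0388, 0.089 ]), np.int32(55)) (array([0.5329, 0.1143, 0.089 ]), np.int32(55)) travel 0.10602969391430087
(np.int32(476), array([323.7563, 229.0273]), array([307, 217,  35,  26], dtype=int32))
0.105 0 [325.6169 229.8205] 694.5730246226303
0.105 -0.007 [325.6219 232.8387] 688.5974540850148
0.107 0 [324.6688 229.1599] 692.1177925418597
0.107 -0.007 [324.6803 232.1792] 686.1802945358213
841.6267195958644 (np.int32(621), array([378.744 , 266.8357]), array([361, 252,  37,  31], dtype=int32))
8.9167 [1.1556 0.2435 0.346 ] [ 0.6891 -0.0462  0.2259]
```

The carriage has travelled about 106 mm with no gap left at the stop. The button row (229.0) matches the raised height, and the flask, bottle and weight have not moved. Handing in.

```bash
python3 -c "
from cell import *
print(hand_in())"
```

```text
the job is handed in; nothing more can be done
None
```

I pushed the carriage home against the end stop (about 106 mm of travel) with the button held down, then released it to spring up and backed the arm clear; the flask, bottle and weight look unmoved, and the job is handed in at about 9 s on the robot's clock, with no verdict returned.

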